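Pack the stone slab: tip it down into its case and shut the lid

ROBOT

A 6-joint arm with a two-finger parallel gripper is mounted at the origin on a cart in front of the work surface, level with it; the furniture and walls round the work are solid. World frame = base frame: x ahead of the robot, y to its left, z up, the work surface at z = 0. Lengths are in m, angles in rad, forces in N, time in s.
With the tool pointing down it reaches from about 0.275 to 0.775 m from the base axis. Payload 14.6 kg.
Tool frame: the origin (TCP) lies midway between the tips of the shut fingers; the grasp point (between the pads) lies 19 mm behind it; z points along the fingers, y is the direction in which the jaws open and shut (so a half turn about z gives the same grasp; the last joint's range is limited). The gripper opens to 85 mm and grips with 20 to 120 N. Pads are 22 mm wide; open, the fingers measure 114 mm over their backs; the gripper's body (76 mm by 85 mm) begins 54 mm behind the grasp point. The pads swing forward as they close: fully open they stand 13 mm farther back than shut.
Start: joints at [1.057, 0.263, -0.048, 1.259, 0, 1.415], TCP at [0.184, 0.492, 0.231] pointing down, gripper open.
Joint ranges: [-2.65, 2.65], [-0.89, 1.7], [-1.18, 1.37], [-2.13, 2.11], [-1.35, 1.29], [-3.14, 3.14]. Speed limits (rad/s): [1.89, 1.89, 2.57, 2.79, 3.14, 3.14].

INTERFACE

Orientations are given as a rotation vector (axis times angle).
In Python, from rig import * gives the robot as it stands.
- The arm moves only by the shell command python3 -m creep 'ROWS' [FORCE]. ROWS is JSON, a list of rows, each a list of 3 entries, a list of its own where there are three numbers: the gripper's target within -1 to 1 (shut at 1, half-way at 0, fully open at -1), then the shift along the tool's x, y, z in mm, then the turn about the tool's z in rad. A call has 1 to 20 rows; each row shifts and turns the commanded pose from where the row before left it, along the tool's axes as they then stand; what a row does not reach is not made up. A row lasts 1/8 s, in which the tool goes at most 62.5 mm and 10.7 degrees, less where a joint would pass 70% of its speed; a pose out of reach is approached as far as the arm can. A call is refused whole if a number of a shift passes 62.5 or a number of a turn 0.188, either way. A call with a gripper value outside its range is refused whole. The fingers move at their own pace and stop on an object; FORCE is the grip in N (left out, the last holds). Time passes only in rows, so rows that do not move let the fingers close. It gives the time, the measured TCP pose, the force and the opening at its end, in the units of the state.
- read_state(): the state, without advancing time (a new reading comes with each control period).
- read_camera(name): name is "side" or "top"; returns (picture, depth): 384x512x3 uint8, blue, green, red; 384x512 float32, m along the optical axis (not along the pixel's ray), 0 where there is no reading.
- camera_info(name): a dict with "fx", "fy", "cx", "cy" (pixels), "position" and "rotation" of the camera in the world. Camera axes: x right, y down, z forward; pixel columns grow to the right and rows downward; lengths in m; the calibration is good to about 2 mm. A picture is of the moment at which its call begins. camera_info takes no time and is no camera call.
- sign_off(): hands the job in, once; it reports no verdict.
The state is a dict: "time": time; "joints": joint angles; "qd": joint speeds; "effort": joint torques, N m; "eef_pos": TCP position; "tool_rot": TCP orientation; "contact_force": force on the tool from outside, world axes, zero at the start; "torque": the same for the moment, N m; "width": finger opening in m.
Only numpy, scipy, OpenCV 4.12 (cv2) and the standard library are available. Lean on these libraries where they do the work, as an engineer would, in place of code of your own. Each camera call takes 0.05 s, during which the arm holds its last target.

TASK

Pack away the arched stone slab that stands on its foot in the open wooden case: first push it over, towards the lid's hinge, so that it lies flat on the padding while the lid is still up, then push the lid over from behind and press it fully shut. Do it all by pushing, without lifting the slab, and leave the jar and the stones round the case where they are.

Things in the scene. Friction and masses are not known exactly. Their poses are not given: they have to be found in the camera images.
- case: Shallow open wooden case with brass corners, 190 long (its x) x 120 wide (its y) x 50 mm high, fixed to the table, lined with a firm grey pad. Walls 6 mm thick; the pad's top is 14 mm above the table. Origin: centre of the underside. Its x axis points along its length to the hinged end (the lid's hinge lies along that end's top edge); z up. The hinged end is to the robot's left, turned by up to 0.45 rad
- slab_mid (a point): Loose polished stone slab with a sawn flat foot and a half-round top, 28 thick (its x) x 70 wide (its y) x 100 mm high (its z), about 0.3 to 0.65 kg. At the start it stands upright on its foot on the pad inside the case, near the end away from the hinge, its flat faces looking along the case's length, its x axis towards the hinge; its top is then 114 mm above the table. The point is its centre, 50 mm above its foot and mid-thickness
- case_lid (a joint): The case's flat wooden lid, 190 x 120 x 8 mm, about 0.15 kg, hinged at the case's far end in x (see case_lid_hinge). Joint value in rad: 0 fully shut on the case, growing as it opens, pi/2 straight up, stop at 2.1; it starts at 1.75 to 2.0, leaning away beyond upright. A stiff, damped hinge: it stays where left between about 1.1 and 2.0 (about 0.07 N m to turn it) and sinks slowly towards shut from lower angles, where it may need a light press
- lid_edge (a point): Middle of the lid's free edge on its outer face (the face that is on top when shut), 190 mm from the hinge line. Shut, it is 59 mm above the table, over the case end away from the hinge
- case_lid_hinge (a point): Middle of the lid's hinge line, at the top edge of the case's hinged end, 50 mm above the table and 95 mm from the case's centre along its x. The lid's outer face lies 9 mm off the hinge line
- jar: Bystander: clear sample jar with a dark cap, 47 mm round, 63 mm high, on the robot's side of the case. Origin: centre of its underside
- pale_pebble: Bystander: pale grey-white pebble 48 x 62 x 26 mm on the robot's side of the case. Origin: centre of its underside
- dark_flint: Bystander: black flint 44 x 60 x 30 mm, off the case end where the slab stands. Origin: centre of its underside
- banded_stone: Bystander: orange stone 40 x 52 x 28 mm, off the hinged end of the case. Origin: centre of its underside
Things that resemble listed ones, but are neither listed nor needed, are in the scene too. Of the things that look like the part that bears slab_mid, the smallest one is meant.

How it is judged:
On the way, in this order (a step that is already met when the one before it is completed fails the run):
1. the slab lies flat on the pad in the case with the lid still up (angle between slab_mid's own x axis and vertical above 2.99 rad and height (world z) of slab_mid below 0.034 m and value of joint case_lid above 1.2 rad), for 0.2 s.
2. the lid is fully shut (value of joint case_lid below 0.05 rad), for 0.2 s.
At the end, for the whole second after the job is handed in: The slab lies flat (within 0.15 rad) on the pad inside the case, on the face that looked towards the hinge, and the lid is shut to within 0.05 rad (value of joint case_lid below 0.05 rad and angle between slab_mid's own x axis and vertical above 2.99 rad and height (world z) of slab_mid below 0.034 m and x of slab_mid in the frame of case between -0.09 and 0.09 m and y of slab_mid in the frame of case between -0.055 and 0.055 m); the robot touches nothing.
It fails at once if the slab is lifted (its centre more than 75 mm above the table, against 64 mm when standing) (height (world z) of slab_mid above 0.075 m).
It fails at once if the jar or a stone beside the case is moved by more than 15 mm (distance of any of jar, pale_pebble, dark_flint, banded_stone from where it was at the start of the episode above 0.015 m).
It also fails if it takes over 48 s, if anything falls off the work surface, if the arm or the gripper's body presses on something with over 40 N, if the wrist force passes 120 N, or if a joint passes its speed limit or range.

## Working session

There is one attempt and no reset: what is moved stays moved. The work goes in short steps, Python scripts to look and compute and a shell command to move; the robot and the scene stay as the last step left them, time stands still between calls to the robot, and variables do not carry over. Pictures are saved under pics/ and viewed, and the job is handed in when it is done.

```bash
ls; mkdir -p pics; python3 - <<'E'
from rig import *
import cv2,numpy as np
s=read_state();print(s)
for n in("side","top"):
    im,d=read_camera(n);cv2.imwrite(f"pics/{n}0.png",im);np.save(f"pics/{n}0.npy",d);print(n,camera_info(n))
E
```

```text
pics
{'time': 0.0, 'joints': array([ 1.05671365e+00,  2.63533312e-01, -4.89182327e-02,  1.25940508e+00,
        4.58181985e-06,  1.41553292e+00]), 'qd': array([-2.52645132e-05, -2.64210074e-05, -1.23692437e-03,  1.01019006e-03,
       -7.56922644e-04,  2.37358925e-03]), 'effort': array([ 5.46237148e-03, -6.37629032e+01,  3.84577453e+01,  1.34838882e-02,
        9.41436292e-05,  1.50633741e-05]), 'eef_pos': array([0.18421636, 0.49133372, 0.23082658]), 'tool_rot': array([-5.60550177e-01, -3.09082030e+00,  1.57056224e-03]), 'contact_force': array([ 0.02544472,  0.08626096, -0.52167233]), 'torque': array([-0.00966488,  0.02998417, -0.00855604]), 'width': 0.08572583460376396}
side {'fx': 367.08379350860423, 'fy': 367.08379350860423, 'cx': 249.65410633332388, 'cy': 191.5655183115991, 'position': array([0.09880695, 0.83187433, 0.64776074]), 'rotation': array([-0.66423976,  2.48911166, -1.34213073])}
top {'fx': 351.7487218979344, 'fy': 351.7487218979344, 'cx': 257.7216330248294, 'cy': 197.50750535074002, 'position': array([0.44954395, 0.09607077, 0.90608762]), 'rotation': array([-2.16121411,  2.15315549, -0.12036949])}
```

View pics/side0.png

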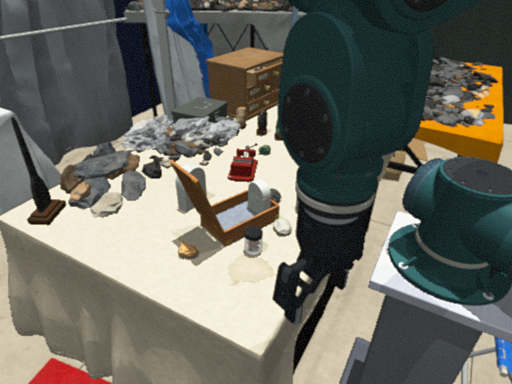

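View pics/top0.png

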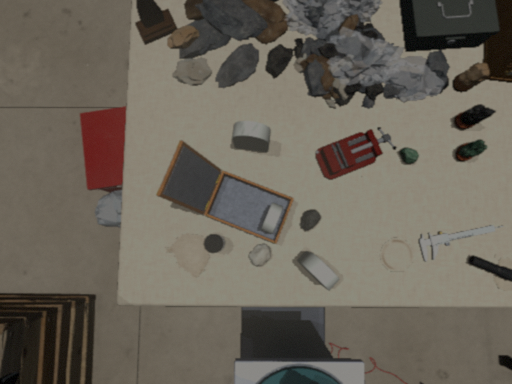

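```bash
cat > h.py <<'E'
from rig import *
import cv2,numpy as np
from scipy.spatial.transform import Rotation as R
def pw(n,uv,z):
    c=camera_info(n);Rm=R.from_rotvec(c['rotation']).as_matrix()
    r=Rm@np.array([(uv[0]-c['cx'])/c['fx'],(uv[1]-c['cy'])/c['fy'],1]);p=c['position']
    return p+r*(z-p[2])/r[2]
def cloud(n,d):
    c=camera_info(n);Rm=R.from_rotvec(c['rotation']).as_matrix()
    v,u=np.mgrid[:d.shape[0],:d.shape[1]]
    P=np.dstack([(u-c['cx'])/c['fx']*d,(v-c['cy'])/c['fy']*d,d])
    return P@Rm.T+c['position']
def proj(n,p):
    c=camera_info(n);q=R.from_rotvec(c['rotation']).inv().apply(np.array(p)-c['position'])
    return q[...,0]/q[...,2]*c['fx']+c['cx'],q[...,1]/q[...,2]*c['fy']+c['cy']
E
python3 - <<'E'
from h import *
a=cv2.imread('pics/top0.png')[115:295,150:350];cv2.imwrite('pics/top0c.png',cv2.resize(a,None,fx=4,fy=3.33333*1.2-0,interpolation=2)[:600])
b=cv2.imread('pics/side0.png')[140:290,150:320];cv2.imwrite('pics/side0c.png',cv2.resize(b,None,fx=4,fy=4,interpolation=2))
E
python3 - <<'E'
from h import *
a=cv2.imread('pics/top0.png')[130:280,150:350];cv2.imwrite('pics/top0c.png',cv2.resize(a,None,fx=4,fy=4,interpolation=2))
E
```

```text
(no output)
```

View pics/top0c.png

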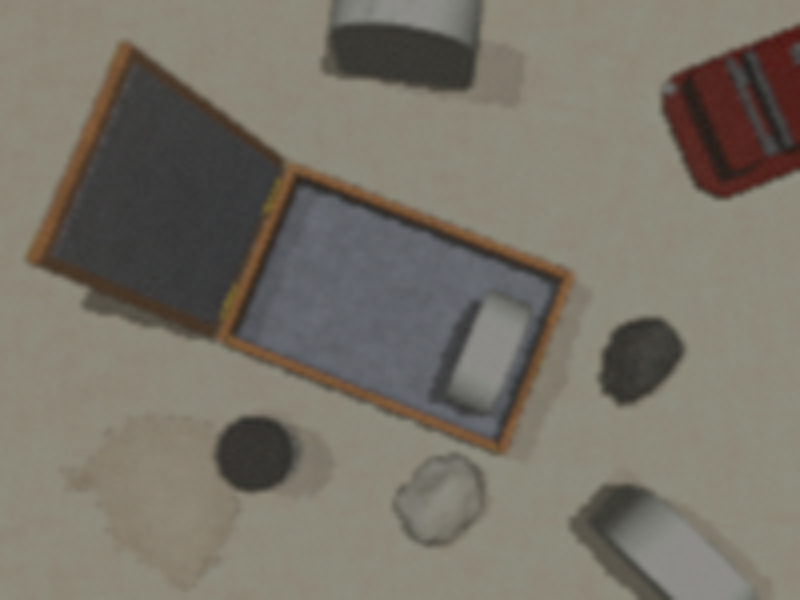

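View pics/side0c.png

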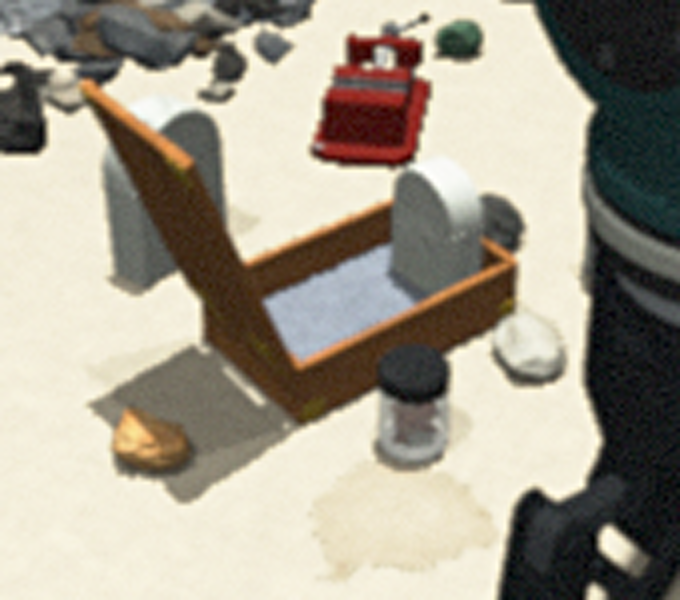

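The top view shows three arched slabs: one at (251,137), one at (272,218) and one at (317,270). The one at (272,218) is the smallest and stands on the pad in the case, so it is the slab meant; the side crop confirms this. Now I'll measure.

```bash
python3 - <<'E'
from h import *
f=lambda x,y:(150+x/4,130+y/4)
C=[pw('top',f(*p),.05) for p in [(292,165),(221,340),(503,452),(573,272)]]
for c in C:print(c)
print([np.linalg.norm(C[i]-C[(i+1)%4]) for i in range(4)])
c=np.mean(C,0);h=(C[0]+C[1])/2;o=(C[2]+C[3])/2;a=h-o;yaw=np.arctan2(a[1],a[0]);print('center',c,'yaw',yaw, 'yaw2',np.arctan2(*( (C[1]-C[0])[[1,0]]))-np.pi/2)
d=np.load('pics/top0.npy');P=cloud('top',d)
def loc(P):
    q=P-[c[0],c[1],0];return np.stack([q[...,0]*np.cos(yaw)+q[...,1]*np.sin(yaw),-q[...,0]*np.sin(yaw)+q[...,1]*np.cos(yaw),q[...,2]],-1)
L=loc(P)
m=(abs(L[...,0])<.085)&(abs(L[...,1])<.052)&(L[...,2]>.07)&(L[...,2]<.13)
print('slab',L[m].min(0),L[m].max(0),L[m].mean(0),np.percentile(L[m],[5,95],axis=0))
m2=m&(L[...,2]>.1);print('top',np.percentile(L[m2],[3,50,97],axis=0))
# slab yaw
q=L[m][:,:2];w,v=np.linalg.eigh(np.cov(q.T));print('slab minor axis',v[:,0])
# rim
m3=(L[...,2]>.04)&(L[...,2]<.058)&(abs(L[...,0])<.12)&(abs(L[...,1])<.08);print('rim',np.percentile(L[m3],[1,50,99],axis=0))
# lid
m4=(L[...,0]>.1)&(L[...,0]<.25)&(abs(L[...,1])<.06)&(L[...,2]>.06);l=L[m4];k=np.polyfit(l[:,2],l[:,0],1);print('lid ang',np.pi/2+np.arctan(k[0]),k,l.max(0))
for n,u in dict(jar=(255,453),peb=(441,500),flint=(642,360)).items():
    z={'jar':.063,'peb':.02,'flint':.02}[n];p=pw('top',f(*u),z);print(n,p,loc(p))
# banded: side
p=pw('side',(150+152/4,140+445/4),.014);print('banded',p,loc(p))
print('jar side',pw('side',(150+413/4,140+375/4),.063))
print('pad',np.median(L[(abs(L[...,0])<.04)&(abs(L[...,1])<.04)],axis=0))
E
```

```text
[0.61645257 0.18835184 0.05      ]
[0.50791399 0.22996179 0.05      ]
[0.4409025  0.05819769 0.05      ]
[0.55038205 0.01514505 0.05      ]
[np.float64(0.11624117215781074), np.float64(0.18437311454051092), np.float64(0.11764056632864352), np.float64(0.18538043031560897)]
center [0.52891278 0.12291409 0.05      ] yaw 1.2026105046720337 yaw2 1.2047117002297854
slab [-0.07471452 -0.02719269  0.07761412] [-0.04592103  0.04226758  0.11670928] [-0.06032598  0.00928844  0.10634485] [[-0.07287921 -0.0221963   0.08934569]
 [-0.04775583  0.03908172  0.11474992]]
top [[-0.07331671 -0.01824386  0.10093671]
 [-0.06038146  0.00846218  0.11068871]
 [-0.04724944  0.03318221  0.11530986]]
slab minor axis [-0.99968969  0.02491037]
rim [[-0.09241898 -0.05999236  0.04104497]
 [ 0.01997574 -0.00451832  0.04967729]
 [ 0.10022921  0.05938514  0.05711683]]
lid ang 1.9143794807368932 [0.35777352 0.07852336] [0.16872208 0.0588354  0.23141965]
jar [0.43982516 0.20622307 0.063     ] [0.04566104 0.11310199 0.063     ]
peb [0.4108215  0.09548535 0.02      ] [-0.06809434  0.10030477  0.02      ]
flint [ 0.49834325 -0.03061648  0.02      ] [-0.15424392 -0.02673843  0.02      ]
banded [0.56863765 0.30990778 0.014     ] [0.18875963 0.03024082 0.014     ]
jar side [0.43220861 0.2196721  0.063     ]
pad [-0.00013592  0.00018364  0.01392156]
```

```bash
cat >> h.py <<'E'
C=np.array([.529,.123]);YAW=1.2035
def W(x,y,z): return np.array([C[0]+x*np.cos(YAW)-y*np.sin(YAW),C[1]+x*np.sin(YAW)+y*np.cos(YAW),z])
def loc(P):
    q=P-np.array([C[0],C[1],0]);return np.stack([q[...,0]*np.cos(YAW)+q[...,1]*np.sin(YAW),-q[...,0]*np.sin(YAW)+q[...,1]*np.cos(YAW),q[...,2]],-1)
def rep(s=None):
    s=s or read_state();Rm=R.from_rotvec(s['tool_rot']).as_matrix()
    print('t',round(s['time'],2),'pos',s['eef_pos'].round(4),'loc',loc(s['eef_pos']).round(4),'w',round(s['width'],4),'F',s['contact_force'].round(1),'q',s['joints'].round(2))
    print('toolx in case',np.arctan2(Rm[1,0],Rm[0,0])-YAW,'z',Rm[:,2].round(3));return s,Rm
def to(x,y,z):
    s=read_state();Rm=R.from_rotvec(s['tool_rot']).as_matrix();print('shift mm',(Rm.T@(W(x,y,z)-s['eef_pos'])*1000).round(1))
E
python3 - <<'E'
from h import *
s,Rm=rep();to(-.12,.007,.2);print(Rm.round(3), W(-.12,.007,.2))
E
```

```text
t 0.1 pos [0.1842 0.4914 0.2309] loc [0.22   0.454  0.2309] w 0.0854 F [0.6 0.1 1.4] q [ 1.06  0.26 -0.05  1.26 -0.    1.42]
toolx in case 1.5792916277809712 z [-0.    -0.001 -1.   ]
shift mm [-444.1 -343.8   31.1]
[[-0.936  0.351 -0.   ]
 [ 0.351  0.936 -0.001]
 [ 0.    -0.001 -1.   ]] [0.47937568 0.01351746 0.2       ]
```

```bash
python3 -m creep '[[1,[-34,-26,0],0],[1,[-34,-26,0],0],[1,[-34,-26,0],0],[1,[-34,-26,0],0],[1,[-34,-26,0],0],[1,[-34,-26,0],0],[1,[-34,-26,0],0],[1,[-34,-26,0],0],[1,[-34,-26,0],0],[1,[-34,-26,0],0],[1,[-34,-26,0],0],[1,[-34,-26,0],0],[1,[-34,-26,0],0],[1,[0,0,0],0]]' 30; python3 - <<'E'
from h import *
rep();to(-.115,.007,.1)
im,d=read_camera('side');cv2.imwrite('pics/side1.png',im[130:330,140:400].repeat(3,0).repeat(3,1))
E
```

```text
time: 1.85
eef_pos: [0.4805, 0.0179, 0.2307]
tool_rot: [-0.565, -3.09, 0.0]
contact_force: [-0.1, 0.7, -0.7]
width: -0.0001
t 1.85 pos [0.4805 0.0179 0.2307] loc [-0.1155  0.0075  0.2307] w -0.0001 F [-0.1  0.7 -0.7] q [-0.13  0.19 -0.15  1.23 -0.    0.23]
toolx in case 1.5763537245880794 z [-0.001 -0.    -1.   ]
shift mm [ -0.6   0.6 130.7]
```

View pics/side1.png

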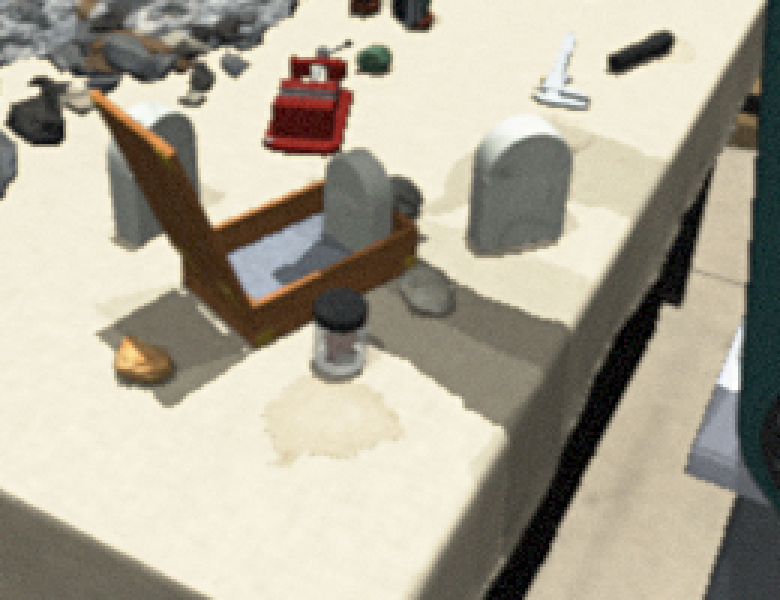

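The side view shows the slab still upright in the case at crop (358,205), with the path clear. Next I go down behind it.

```bash
python3 -m creep '[[1,[0,0,33],0],[1,[0,0,33],0],[1,[0,0,33],0],[1,[0,0,30],0],[1,[0,0,0],0]]'; python3 -m creep '[[1,[0,6,0],0],[1,[0,6,0],0],[1,[0,6,0],0],[1,[0,0,0],0]]' ; python3 - <<'E'
from h import *
rep()
im,d=read_camera('side');cv2.imwrite('pics/side2.png',im[130:330,140:400].repeat(3,0).repeat(3,1))
E
```

```text
time: 2.52
eef_pos: [0.4777, 0.0209, 0.1011]
tool_rot: [-0.558, -3.088, 0.0]
contact_force: [0.4, -0.5, 0.4]
width: -0.0005
time: 3.02
eef_pos: [0.4861, 0.0372, 0.1026]
tool_rot: [0.559, 3.091, 0.0]
contact_force: [-0.5, -0.9, -0.0]
width: 0.0002
t 3.02 pos [0.4861 0.0372 0.1026] loc [-0.0955  0.0092  0.1026] w 0.0002 F [-0.5 -0.9 -0. ] q [-0.09  0.28 -0.4   0.9   0.    0.27]
toolx in case 1.5799987042579495 z [ 0.001 -0.    -1.   ]
```

View pics/side2.png

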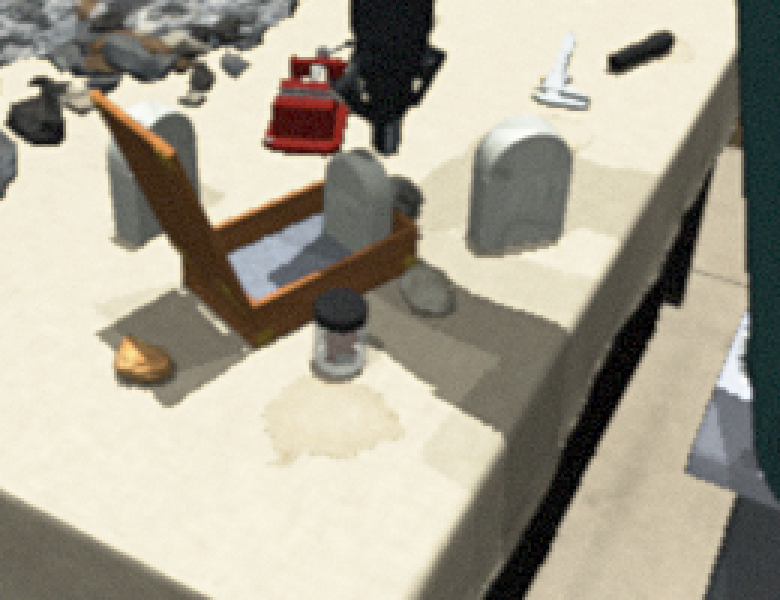

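The shut fingers (crop (388,145)) are just behind the slab's top. I push slowly.

```bash
python3 -m creep '[[1,[-2,4,3],0],[1,[0,5,0],0],[1,[0,5,0],0],[1,[0,5,0],0],[1,[0,0,0],0]]' ; python3 - <<'E'
from h import *
rep()
im,d=read_camera('side');cv2.imwrite('pics/side3.png',im[160:260,200:330].repeat(4,0).repeat(4,1))
E
```

```text
time: 3.7
eef_pos: [0.4945, 0.0542, 0.0992]
tool_rot: [-0.56, -3.091, -0.0]
contact_force: [0.3, -0.8, -1.3]
width: -0.0001
t 3.7 pos [0.4945 0.0542 0.0992] loc [-0.0766  0.0075  0.0992] w -0.0001 F [ 0.3 -0.8 -1.3] q [-0.05  0.3  -0.38  0.9   0.    0.3 ]
toolx in case 1.5798048513939165 z [-0.  0. -1.]
```

View pics/side3.png

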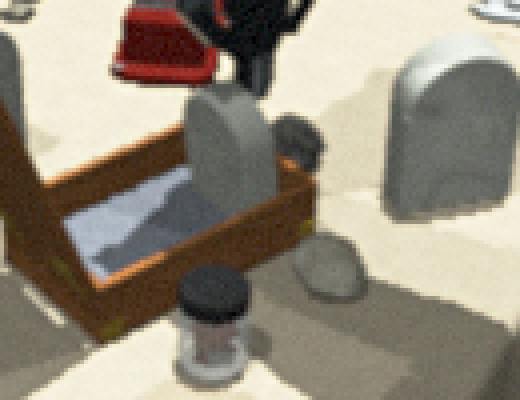

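```bash
python3 -m creep '[[1,[0,5,0],0],[1,[0,5,0],0],[1,[0,0,0],0]]' ; python3 - <<'E'
from h import *
rep()
im,d=read_camera('side');cv2.imwrite('pics/side4.png',im[160:260,200:330].repeat(4,0).repeat(4,1))
E
```

```text
time: 4.12
eef_pos: [0.498, 0.0635, 0.0993]
tool_rot: [0.56, 3.091, 0.0]
contact_force: [-0.0, 0.0, -1.0]
width: -0.0001
t 4.12 pos [0.498  0.0635 0.0993] loc [-0.0666  0.0076  0.0993] w -0.0001 F [-0.  0. -1.] q [-0.04  0.3  -0.37  0.9   0.    0.32]
toolx in case 1.579749603595796 z [ 0.  0. -1.]
```

View pics/side4.png

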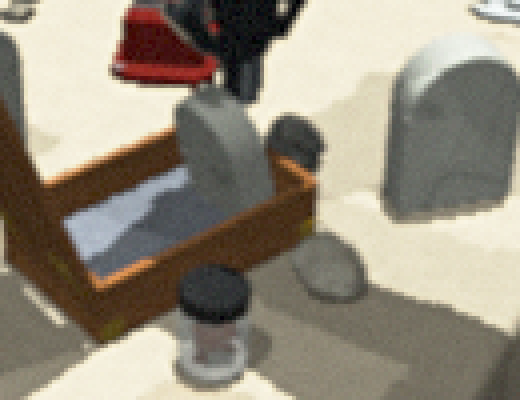

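It is tilting. A little more will take it past balance.

```bash
python3 -m creep '[[1,[0,5,0],0],[1,[0,5,0],0],[1,[0,4,0],0],[1,[0,0,0],0],[1,[0,0,0],0],[1,[0,0,0],0]]' ; python3 - <<'E'
from h import *
rep()
im,d=read_camera('side');cv2.imwrite('pics/side5.png',im[160:260,200:330].repeat(4,0).repeat(4,1))
E
```

```text
time: 4.92
eef_pos: [0.5028, 0.0762, 0.0993]
tool_rot: [-0.561, -3.091, 0.0]
contact_force: [1.1, -0.0, -1.0]
width: 0.0001
t 4.92 pos [0.5028 0.0762 0.0993] loc [-0.0531  0.0077  0.0993] w 0.0001 F [ 1.1 -0.  -1. ] q [-0.01  0.31 -0.35  0.91 -0.    0.35]
toolx in case 1.5791379591086026 z [-0. -0. -1.]
```

View pics/side5.png

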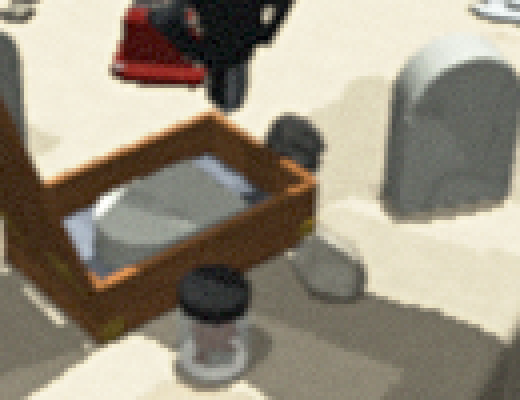

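```bash
python3 -m creep '[[1,[0,-10,-30],0],[1,[0,0,-50],0],[1,[0,0,-55],0],[1,[0,0,-55],0],[1,[0,0,0],0]]' ; python3 - <<'E'
from h import *
rep()
im,d=read_camera('top');np.save('pics/top6.npy',d);cv2.imwrite('pics/top6.png',im[130:280,150:350].repeat(4,0).repeat(4,1))
L=loc(cloud('top',d))
m=(abs(L[...,0])<.087)&(abs(L[...,1])<.052)&(L[...,2]>.025)&(L[...,2]<.07)
l=L[m];print('slab',np.percentile(l,[2,50,98],axis=0).round(4),m.sum())
k=l[:,2]>.035;A=np.c_[l[k][:,:2],np.ones(k.sum())];print('plane',np.linalg.lstsq(A,l[k][:,2],rcond=None)[0])
m4=(L[...,0]>.1)&(L[...,0]<.25)&(abs(L[...,1])<.06)&(L[...,2]>.06)&(L[...,2]<.24);l=L[m4];k=np.polyfit(l[:,2],l[:,0],1);print('lid ang',np.pi/2+np.arctan(k[0]),k,l.max(0))
to(.225,0,.275)
E
```

```text
time: 5.6
eef_pos: [0.5007, 0.0668, 0.2929]
tool_rot: [0.56, 3.085, 0.002]
contact_force: [0.6, 0.8, -1.0]
width: -0.0
t 5.6 pos [0.5007 0.0668 0.2929] loc [-0.0626  0.0063  0.2929] w -0.0 F [ 0.6  0.8 -1. ] q [-0.03  0.21  0.05  1.4   0.    0.33]
toolx in case 1.5791877977228408 z [ 0.006 -0.    -1.   ]Traceback (most recent call last):
  File "<stdin>", line 6, in <module>
    return _quantile_unchecked(
        a, q, axis, out, overwrite_input, method, keepdims, weights)
    return _ureduce(a,
                    func=_quantile_ureduce_func,
    ...<5 lines>...
                    overwrite_input=overwrite_input,
                    method=method)
    r = func(a, **kwargs)
    result = _quantile(arr,
                       quantiles=q,
    ...<2 lines>...
                       out=out,
                       weights=wgt)
    slices_having_nans = np.isnan(arr[-1, ...])
                                  ~~~^^^^^^^^^
IndexError: index -1 is out of bounds for axis 0 with size 0
```

View pics/top6.png

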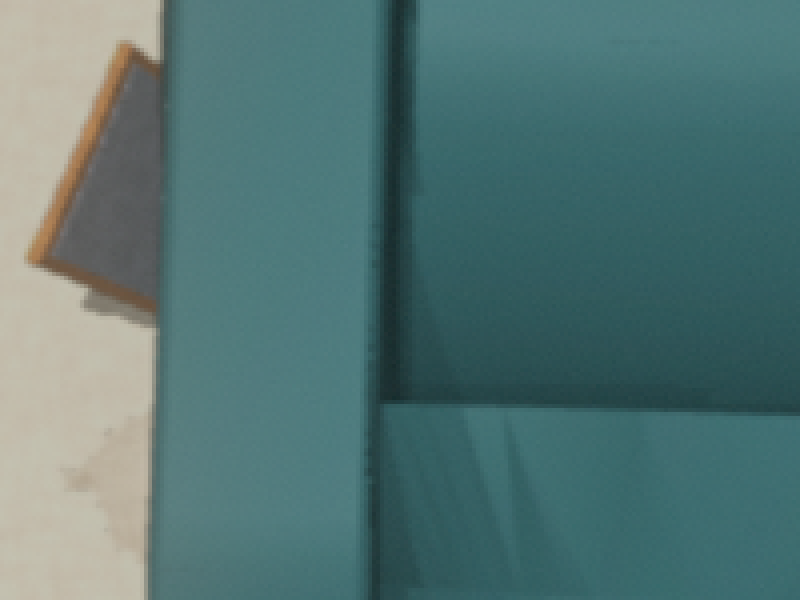

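The arm hides the case from above, so I'll use the side camera's depth.

```bash
python3 - <<'E'
from h import *
im,d=read_camera('side');cv2.imwrite('pics/side7.png',im[130:330,140:400].repeat(3,0).repeat(3,1))
L=loc(cloud('side',d))
m=(L[...,0]>-.087)&(L[...,0]<.08)&(abs(L[...,1])<.05)&(L[...,2]>.027)&(L[...,2]<.12)
l=L[m];print('slab',np.percentile(l,[2,50,98],axis=0).round(4),m.sum())
k=(l[:,2]>.035)&(l[:,2]<.047);A=np.c_[l[k][:,:2],np.ones(k.sum())];print('plane',np.linalg.lstsq(A,l[k][:,2],rcond=None)[0],k.sum())
rep();to(.225,0,.285)
E
```

```text
slab [[-0.0867 -0.0364  0.0286]
 [ 0.004   0.012   0.0417]
 [ 0.0543  0.0425  0.0459]] 651
plane [-0.00469601 -0.01559039  0.04182569] 582
t 5.7 pos [0.4994 0.0669 0.2891] loc [-0.063   0.0075  0.2891] w 0.0003 F [-0.3  0.7 -0.8] q [-0.03  0.22  0.04  1.4  -0.    0.33]
toolx in case 1.5791453807218119 z [ 0. -0. -1.]
shift mm [ -9.9 288.    4.2]
```

View pics/side7.png

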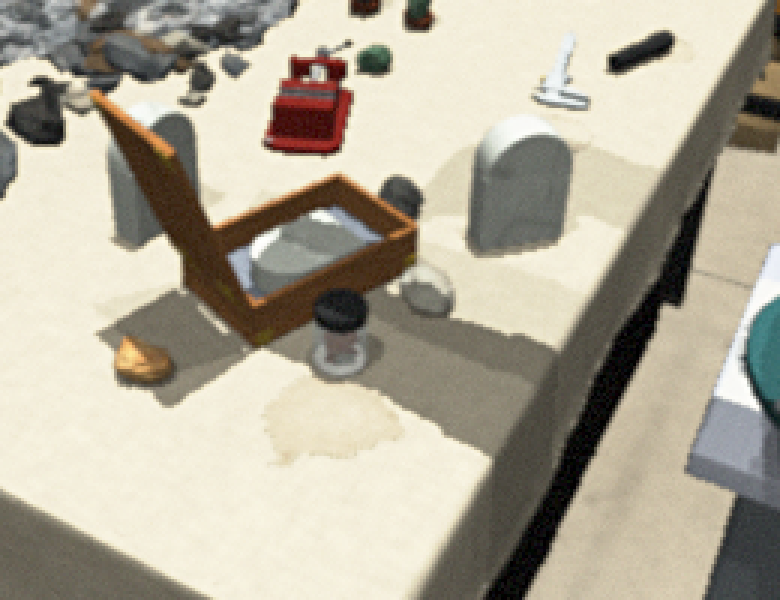

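The slab lies flat: its top is at about 42 mm and level, and it spans local x from −0.046 to 0.054. The lid is unchanged. I go over the lid to its outer side.

```bash
python3 -m creep '[[1,[-1,29,0],0],[1,[-1,29,0],0],[1,[-1,29,0],0],[1,[-1,29,0],0],[1,[-1,29,0],0],[1,[-1,29,0],0],[1,[-1,29,0],0],[1,[-1,29,0],0],[1,[-1,29,0],0],[1,[-1,27,0],0],[1,[0,0,0],0]]' ; python3 - <<'E'
from h import *
rep();to(.225,0,.2)
im,d=read_camera('side');cv2.imwrite('pics/side8.png',im[130:330,140:400].repeat(3,0).repeat(3,1))
E
```

```text
time: 7.08
eef_pos: [0.6097, 0.3342, 0.2866]
tool_rot: [-0.558, -3.089, 0.003]
contact_force: [0.1, -0.4, -1.3]
width: 0.0003
t 7.08 pos [0.6097 0.3342 0.2866] loc [0.2261 0.0005 0.2866] w 0.0003 F [ 0.1 -0.4 -1.3] q [0.38 0.59 0.65 1.63 0.   0.74]
toolx in case 1.5807075136409843 z [-0.003 -0.001 -1.   ]
shift mm [-0.7 -0.9 86.6]
```

View pics/side8.png

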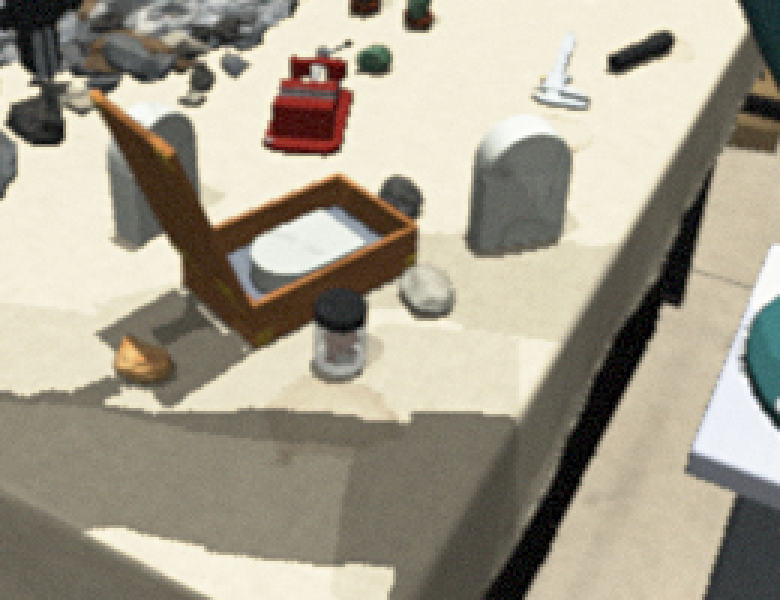

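```bash
python3 -m creep '[[1,[0,0,29],0],[1,[0,0,29],0],[1,[0,0,28],0],[1,[0,0,0],0],[1,[0,-12,0],0],[1,[0,-12,0],0],[1,[0,-12,0],0],[1,[0,-10,0],0],[1,[0,-10,0],0],[1,[0,-10,0],0],[1,[0,-10,0],0],[1,[0,0,0],0]]' ; python3 - <<'E'
from h import *
rep()
im,d=read_camera('side');cv2.imwrite('pics/side9.png',im[130:330,140:400].repeat(3,0).repeat(3,1))
E
```

```text
time: 8.62
eef_pos: [0.5829, 0.2612, 0.2034]
tool_rot: [-0.562, -3.091, 0.0]
contact_force: [1.2, -0.2, 0.8]
width: -0.0003
t 8.62 pos [0.5829 0.2612 0.2034] loc [ 0.1484 -0.0006  0.2034] w -0.0003 F [ 1.2 -0.2  0.8] q [ 0.29  0.47  0.2   1.3  -0.    0.65]
toolx in case 1.5786463734021479 z [-0. -0. -1.]
```

View pics/side9.png

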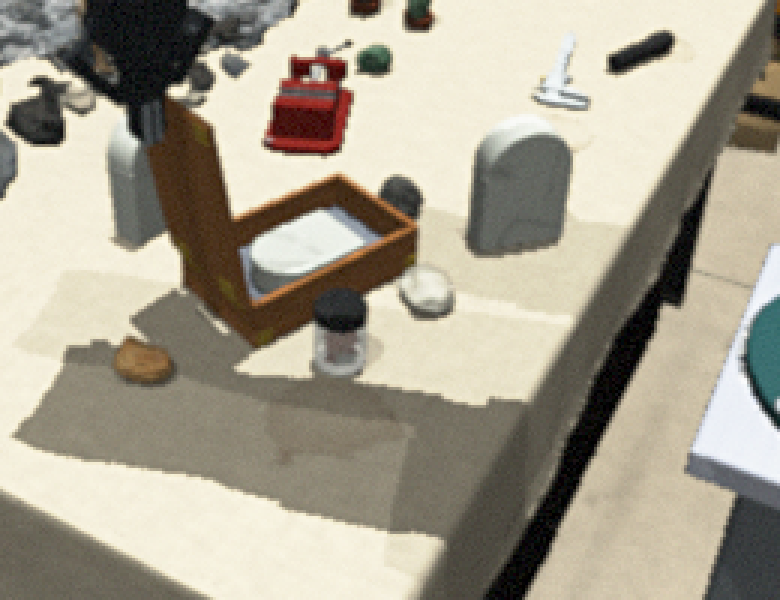

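The fingers are pushing the lid's edge at crop (160,120), and it is coming up towards upright. I continue.

```bash
python3 -m creep '[[1,[0,-12,0],0],[1,[0,-12,0],0],[1,[0,-12,0],0],[1,[0,-12,0],0],[1,[0,-12,0],0],[1,[0,-12,0],0],[1,[0,-12,0],0],[1,[0,-12,0],0],[1,[0,-12,0],0],[1,[0,0,0],0]]' ; python3 - <<'E'
from h import *
rep()
im,d=read_camera('side');cv2.imwrite('pics/side10.png',im[130:330,140:400].repeat(3,0).repeat(3,1))
E
```

```text
time: 9.93
eef_pos: [0.545, 0.16, 0.2034]
tool_rot: [0.562, 3.091, -0.0]
contact_force: [-0.9, -0.9, 0.5]
width: -0.0003
t 9.93 pos [0.545  0.16   0.2034] loc [ 0.0403 -0.0016  0.2034] w -0.0003 F [-0.9 -0.9  0.5] q [ 0.14  0.35 -0.    1.22 -0.    0.5 ]
toolx in case 1.578393072914353 z [ 0. -0. -1.]
```

View pics/side10.png

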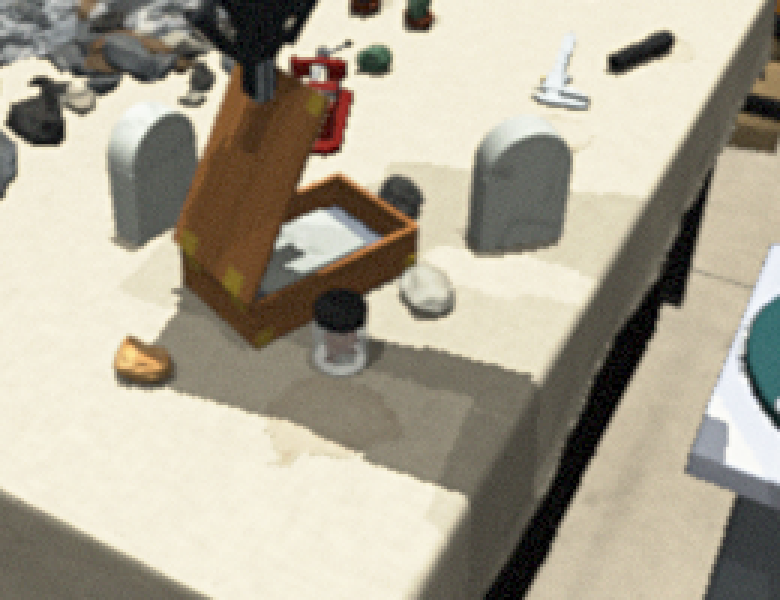

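The lid is past upright and leaning in. I follow its arc down.

```bash
python3 -m creep '[[1,[0,-10,8],0],[1,[0,-10,8],0],[1,[0,-10,8],0],[1,[0,-9,8],0],[1,[0,-8,9],0],[1,[0,-8,9],0],[1,[0,-8,9],0],[1,[0,-7,9],0],[1,[0,-5,11],0],[1,[0,-5,11],0],[1,[0,-5,11],0],[1,[0,-4,11],0],[1,[0,0,0],0]]' ; python3 - <<'E'
from h import *
rep()
im,d=read_camera('side');cv2.imwrite('pics/side11.png',im[130:330,140:400].repeat(3,0).repeat(3,1))
E
```

```text
time: 11.6
eef_pos: [0.5134, 0.0773, 0.0905]
tool_rot: [-0.561, -3.09, 0.0]
contact_force: [0.2, 0.1, -0.2]
width: 0.0001
t 11.6 pos [0.5134 0.0773 0.0905] loc [-0.0483 -0.0018  0.0905] w 0.0001 F [ 0.2  0.1 -0.2] q [-0.01  0.34 -0.34  0.89  0.    0.35]
toolx in case 1.5790373733567469 z [-0.001  0.    -1.   ]
```

View pics/side11.png

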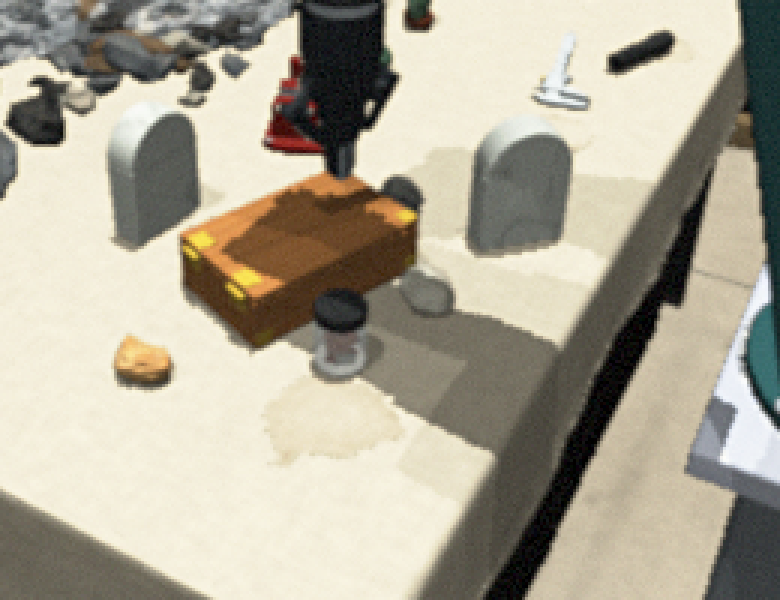

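```bash
python3 -m creep '[[1,[0,0,9],0],[1,[0,0,9],0],[1,[0,0,7],0],[1,[0,0,3],0],[1,[0,0,2],0],[1,[0,0,0],0]]' ; python3 -m creep '[[1,[0,0,1.5],0],[1,[0,0,1],0],[1,[0,0,0],0]]'; python3 -m creep '[[1,[0,0,1],0],[1,[0,0,0],0]]'
```

```text
time: 12.4
eef_pos: [0.514, 0.0775, 0.0613]
tool_rot: [0.561, 3.091, -0.0]
contact_force: [0.5, 0.3, -0.2]
width: -0.0001
time: 12.78
eef_pos: [0.514, 0.0775, 0.059]
tool_rot: [0.561, 3.091, 0.0]
contact_force: [-0.9, -0.7, 3.5]
width: -0.0001
time: 13.02
eef_pos: [0.5141, 0.0775, 0.0587]
tool_rot: [0.56, 3.09, 0.0]
contact_force: [-5.8, 0.7, 19.7]
width: 0.0001
```

```bash
python3 -m creep '[[1,[0,0,0],0],[1,[0,0,0],0],[1,[0,0,-4],0],[1,[0,0,-20],0],[1,[0,0,-40],0],[1,[0,0,-50],0],[1,[0,0,-40],0],[1,[0,0,0],0],[1,[0,0,0],0]]'; python3 - <<'E'
from h import *
rep()
im,d=read_camera('side');cv2.imwrite('pics/side12.png',im[130:330,140:400].repeat(3,0).repeat(3,1))
L=loc(cloud('side',d))
m=(abs(L[...,0])<.085)&(abs(L[...,1])<.055)&(L[...,2]>.045)&(L[...,2]<.09)
l=L[m];A=np.c_[l[:,:2],np.ones(len(l))];print('plane',np.linalg.lstsq(A,l[:,2],rcond=None)[0],len(l))
for a in np.arange(-.08,.09,.04):
    k=abs(l[:,0]-a)<.01;print(a,np.median(l[k][:,2]).round(4))
E
```

```text
time: 14.15
eef_pos: [0.5137, 0.0775, 0.2111]
tool_rot: [-0.561, -3.091, 0.0]
contact_force: [0.6, 0.0, -0.6]
width: -0.0002
t 14.15 pos [0.5137 0.0775 0.2111] loc [-0.048  -0.0021  0.2111] w -0.0002 F [ 0.6  0.  -0.6] q [-0.01  0.26 -0.11  1.2   0.    0.35]
toolx in case 1.579261539961704 z [-0.001  0.    -1.   ]
plane [ 0.00072897 -0.00100092  0.05911144] 1413
-0.08 0.059
-0.04 0.059
0.0 0.059
0.039999999999999994 0.0591
0.08 0.0591
```

View pics/side12.png

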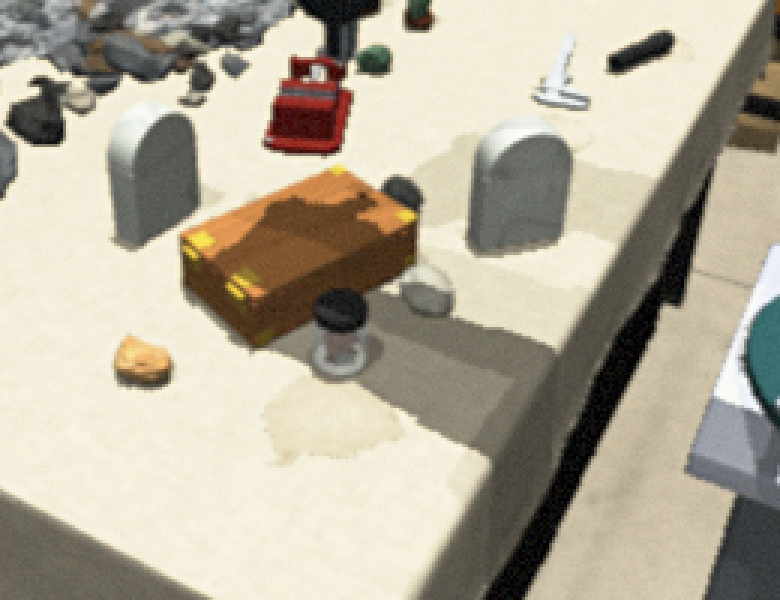

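The lid is flat at 59 mm, with a slope below 0.001. The fingers are clear, and the jar and the stones haven't moved in the picture.

```bash
python3 -c "
from rig import *
print(sign_off())"
```

```text
the job is handed in; nothing more can be done
None
```

The slab is packed flat in the case with the lid shut, and I handed the job in at about 14 s of the 48 s allowed; it reported no verdict.

**What I did:** With the fingers shut, I pushed the smallest arched slab, the one in the case, near its top until it fell towards the hinge. I then went over the lid, pushed it from behind, followed it down and pressed it shut with about 20 N.

**Slab:** Before the lid moved, the side camera's depth showed the slab level, with its top at 42 mm, which puts its centre at about 28 mm. The lid was then still at about 1.9 rad. I couldn't see the slab again once the lid covered it.

**Lid:** After I backed off, the lid's top was level at 59 mm with a slope below 0.001 rad.

**Surroundings:** The arm was clear at 211 mm. The jar and the four stones looked unmoved in the side pictures, but I didn't measure their final positions.

**A check that failed:** one top-camera check of the slab gave nothing because the arm blocked the view, so I used the side camera instead.

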